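# Release the cam and close the panel jig

### The arm

A 7-joint arm with a two-finger parallel gripper is mounted at the origin on the work surface. World frame = base frame: x ahead of the robot, y to its left, z up, the work surface at z = 0. Lengths are in m, angles in rad, forces in N, time in s.
With the tool pointing down it reaches from about 0.4 to 0.85 m from the base axis. Payload 10.4 kg.
Tool frame: the origin (TCP) lies at the centre of the arm's flange, where the gripper is bolted on; the fingertips stand 173 mm ahead of it and the grasp point (between the pads) lies 155 mm ahead of it (manip.nose_length is the distance from the TCP to the fingertips, in m); z points along the fingers, x is the direction in which the jaws open and shut, and the axes are right-handed (so a half turn about z gives the same grasp; the last joint's range is limited). The gripper opens to 85 mm and grips with 20 to 120 N. Pads are 22 mm wide; open, the fingers measure 114 mm over their backs; the gripper's body (76 mm by 85 mm) begins 54 mm behind the grasp point. The pads swing forward as they close: fully open they stand 13 mm farther back than shut.
Start: joints at [-1.16, 0.332, -0.065, 1.46, 0.022, 1.35, -0.088], TCP at [0.263, 0.567, 0.405] pointing down, gripper open.
Joint ranges: [-2.6, 2.6], [-0.5, 2.12], [-1.47, 1.34], [0.16, 2.42], [-1.27, 4.41], [0.06, 2.06], [-2.6, 2.6]. Speed limits (rad/s): [2.22, 2.22, 2.79, 2.79, 3.14, 3.14, 3.14].

### API

Orientations are given as a unit quaternion [x, y, z, w].
In Python, from workcell import status, cams, order, manip gives the robot as it stands.
- The arm moves only by the tool servo_tool, never from a script. Its argument "motion" is a list that holds one entry, the list of rows, each a list of 6 numbers: the shift along the tool's x, y, z in units of 50 mm (1.0 is 50 mm), then the turn, a rotation vector about the tool's x, y, z in units of 5 degrees (1.0 is 5 degrees). In form: [[[x, y, z, ax, ay, az], ...]]. A call has 1 to 12 rows; each row shifts and turns the pose as measured when the row begins, along the tool's axes as they then stand; what a row does not reach is not made up. A row lasts 1/10 s, in which the tool goes at most 50 mm and 8.59 degrees, less where a joint would pass 70% of its speed; a pose out of reach is approached as far as the arm can. A call is refused whole if a number of a shift passes 1 or a number of a turn 1, either way. A call with a gripper value outside its range is refused whole. "jaw" is the closure in counts, from 0 (fully open) to 255 (shut), set as the call begins (left out, the last holds). The fingers move at their own pace and stop on an object; "force" is the grip in N (left out, the last holds). Time passes only in rows, so rows that do not move let the fingers close. It gives the time, the measured TCP pose, the force and the opening at its end, in the units of the state.
- status.get_obs(): the state, without advancing time (a new reading comes with each control period).
- cams.camera(name): name is "scene" or "top"; returns a dict with "color" (420x560x3 uint8, red, green, blue), "vertical_fov" (degrees; the focal length in pixels is half the picture's height over the tangent of half this angle, whatever the lens; pixels are square), "cx", "cy" (the principal point, pixels), "extrinsics" (4x4, takes a point from camera to world coordinates). Camera axes: x right, y down, z forward; pixel columns grow to the right and rows downward; lengths in m; the calibration is good to about 2 mm. A picture is of the moment at which its call begins. There is no depth.
- order.hand_in(): hands the job in, once; it reports no verdict.
The state is a dict: "clock": time; "joint_pos": joint angles; "joint_velocities": joint speeds; "tau": joint torques, N m; "position": TCP position; "ee_rot": TCP orientation; "ft_force": force on the tool from outside, world axes, zero at the start; "torque": the same for the moment, N m; "grip_width": opening from 0.0 (shut) to 1.0 (fully open).
Only numpy, scipy, OpenCV 4.12 (cv2) and the standard library are available. Lean on these libraries where they do the work, as an engineer would, in place of code of your own. Each camera call takes 0.05 s, during which the arm holds its last target.

### The job

Square the burnt wooden panel up in the jig: first swing the cam's lever round until the cam is at its low point, clear of the slide, and only then push the slide forward by its upright end plate until its jaw has pressed the panel fully home against the fence. Just push with your fingers: do not touch, pick up or lift the panel, leave the cam at its low point, and leave the other things on the desk where they are.

Things in the scene. Friction and masses are not known exactly. Their poses are not given: they have to be found in the camera images.
- jig: Panel jig fixed to the desk: plywood board, x -135 to +165, y -130 to +130 mm, 12 mm thick. Origin at desk level under the slide's centre line (y = 0). x = the way the slide is pushed, roughly away from the robot; z up. Across the far end a wooden fence, 150 mm wide, top at z = 36 mm, its face at x = +130 mm. The cam stands beside the slide at y = +90 mm.
- cam (a joint): Turn of the cam, rad, counter-clockwise from above. 0 = low point: lever and lobe point along the jig's +x, away from the slide's follower arm, and the slide can pass (so up to 0.4 either side). Starts at 1.3 to 2.1, blocking the slide: swing the lever clockwise. Stops at -0.6 and 2.4. Stiff (4 N at the grip point), no detent, stays where left.
- cam_pivot (a point): The cam's fixed upright axis at mid-height of the lever: x = 0, y = +90, z = 51 mm in the jig's frame. Hub of 12 mm radius, top at z = 63 mm. The cam below is a steel disc of 30 mm radius (z 17 to 35 mm), its centre 20 mm off the axis towards the lever.
- lever_grip (a point): Point on the lever's centre line, 75 mm from the pivot, 51 mm above the desk. The lever is a straight black bar pointing out from the pivot, 16 mm wide, 18 mm high (z 42 to 60 mm), its end 95 mm from the pivot. Jig parts beside and under its swing are at most 35 mm high.
- slide (a joint): Forward travel of the slide, m: 0 fully back (starts at 0 to 0.006), 0.040 with the panel square against the fence, end stop 0.050. Moves with about 2 N and stays where left. If the cam is not at its low point the follower arm runs against it after 12 to 27 mm.
- push_face (a point): Centre of the rear face (towards the robot) of the slide's upright aluminium end plate, z = 45 mm. Plate 64 mm wide, 12 mm thick, z 13 to 75 mm. Ahead of it on the slide: a bar 50 mm wide; a follower arm out to y = +122 mm (front face 63 mm ahead of this point, top z = 35 mm); a jaw 90 mm wide (face 105 mm ahead, top z = 38 mm).
- panel: Loose light wooden panel with a burnt drawing, 100 mm (its x) by 90 mm (its y) by 12 mm thick, lying flat on the jig's board between jaw and fence. Origin at the centre of its underside, 12 mm above the desk. Fully home its origin is at x = +80 mm in the jig's frame; it starts 8 to 20 mm short of this and a little askew.
- eraser: Bystander: white eraser 28 x 45 x 14 mm lying on the jig's board at the near right corner. Origin at the centre of its underside.
- ink_block: Bystander: dark blue block of four ink pots in a row, 35 x 130 mm, 42 mm high, to the right of the jig. Origin at the centre of its underside.
- jar: Bystander: amber glass jar with a steel cap, 52 mm across, 65 mm high, to the left of the jig beyond the lever's swing. Origin at the centre of its underside.
- brush: Bystander: brush 170 mm long lying to the right of the jig, beyond the ink pots. Origin under its middle.
- pencil_pot: Bystander: blue pot with pencils, 72 mm across, about 155 mm high, far left. Origin at the centre of its underside.
- phone: Bystander: white phone with a dark screen, 145 x 72 x 9 mm, lying far right. Origin at the centre of its underside.

How it is judged:
On the way, in this order (a step that is already met when the one before it is completed fails the run):
1. the cam is at its low point (within 0.25 rad) while the slide is still back (travel under 10 mm) (value of joint cam between -0.25 and 0.25 rad and value of joint slide below 0.01 m), for 0.2 s.
2. the slide is fully forward and the panel sits square against the fence (value of joint slide above 0.037 m and x of panel in the frame of jig above 0.0775 m and angle between the x axis of panel and the x axis of jig, either way round below 0.06 rad), for 0.2 s.
At the end, for the whole second after the job is handed in: The cam is within 0.25 rad of its low point; the slide is 37 to 43.5 mm forward; the panel lies flat on the board, within 2.5 mm of fully home against the fence and square to it within 0.06 rad; all at rest (all of step 2 and value of joint cam between -0.25 and 0.25 rad and height (world z) of panel below 0.018 m and angle between panel's own z axis and vertical below 0.06 rad and linear speed of panel below 0.01 m/s and value of joint slide below 0.0435 m and velocity of joint slide between -0.005 and 0.005 m/s); the robot touches nothing.
It fails at once if the slide is pushed forward (over 10 mm) while the cam is not at its low point (more than 0.35 rad off) (value of joint slide above 0.01 m and (value of joint cam above 0.35 rad or value of joint cam below -0.35 rad)).
It fails at once if the panel is lifted or tipped (height (world z) of panel above 0.022 m or angle between panel's own z axis and vertical above 0.15 rad).
It fails at once if the robot touches the panel (contact force between any of the fingers, the arm and panel above 0.5 N).
It fails at once if another thing on the desk is moved by more than 20 mm or tipped (distance of any of eraser, ink_block, jar, brush, pencil_pot, phone from where it was at the start of the episode above 0.02 m or angle between any of ink_block, jar, pencil_pot, phone, eraser's own z axis and vertical above 0.3 rad).
It also fails if it takes over 51 s, if anything falls off the work surface, if the arm or the gripper's body presses on something with over 40 N, if the wrist force passes 120 N, or if a joint passes its speed limit or range.

## Working session

There is one attempt and no reset: what is moved stays moved. The work goes in short steps, Python scripts to look and compute and a tool call to move; the robot and the scene stay as the last step left them, time stands still between calls to the robot, and variables do not carry over. Pictures are saved under pics/ and viewed, and the job is handed in when it is done.

Besides the shell and the picture viewer there is one more tool, called as name([rows], argument=value, ...), one row to a line, values as JSON. servo_tool: Moves the arm, as the interface text tells. Its arguments: {"type":"object","properties":{"motion":{"type":"array","items":{"type":"array","items":{"type":"array","items":{"type":"number"}}}},"jaw":{"type":"number"},"force":{"type":"number"}},"required":["motion"]}

```bash
mkdir -p pics; ls; python3 - <<'E'
from workcell import status,cams,order,manip
import cv2
print(status.get_obs())
for n in("scene","top"):
    c=cams.camera(n); cv2.imwrite(f"pics/{n}0.png",c["color"][:,:,::-1]); print(n,c["vertical_fov"],c["cx"],c["cy"],c["extrinsics"].round(4).tolist(),[k for k in c])
E
```

```text
pics
{'clock': 0.0, 'joint_pos': array([-1.15961809,  0.33287603, -0.06466578,  1.46096038,  0.02159463,
        1.34991415, -0.08849899]), 'joint_velocities': array([ 4.61406266e-05, -1.56982546e-04, -6.90235836e-04,  1.15306482e-03,
        1.24728804e-03,  8.63924803e-04,  1.23582004e-03]), 'tau': array([-1.48544688e-03, -6.25440788e+01,  4.84745682e-02, -3.91605663e+01,
        1.61324884e-02,  9.81865218e-03, -4.07818982e-05]), 'position': array([0.26264281, 0.56698697, 0.40390397]), 'ee_rot': array([ 8.42707376e-01,  5.38371381e-01, -5.95338531e-04,  4.24943987e-04]), 'ft_force': array([ 0.67829051,  0.19485089, -0.07458009]), 'torque': array([-0.0668251 , -0.03148548,  0.02521057]), 'grip_width': 0.9971221187857087}
scene 46.04871461447965 282.4361268049757 219.61422983611754 [[0.4737, 0.5894, -0.6544, 1.4596], [0.8807, -0.3211, 0.3483, -0.4458], [-0.0048, -0.7413, -0.6712, 0.9397], [0.0, 0.0, 0.0, 1.0]] ['color', 'vertical_fov', 'cx', 'cy', 'extrinsics']
top 49.09027546167627 278.52743532944686 209.49881499825213 [[0.0246, -0.9806, 0.1944, 0.349], [-0.9996, -0.0264, -0.0069, -0.0165], [0.012, -0.1942, -0.9809, 1.2045], [0.0, 0.0, 0.0, 1.0]] ['color', 'vertical_fov', 'cx', 'cy', 'extrinsics']
```

View pics/scene0.png

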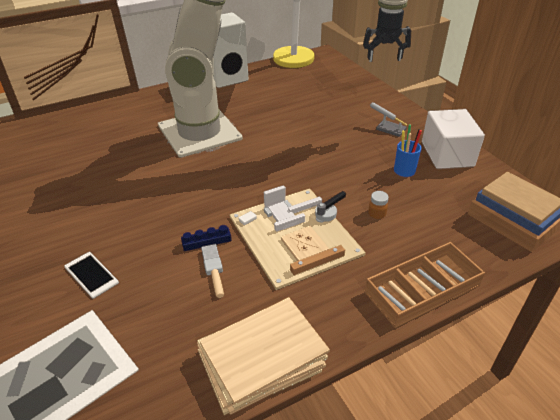

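View pics/top0.png

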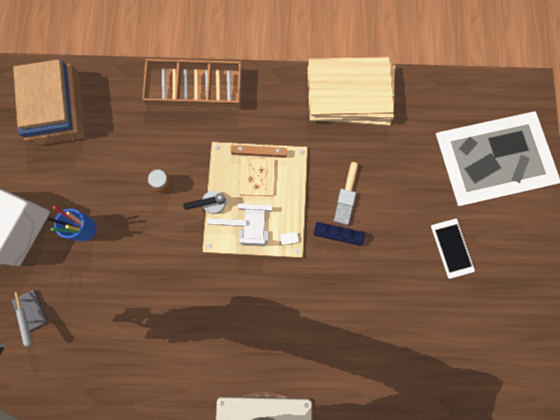

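Top view: the jig is at about px (205–308, 142–257). The lever points left from the hub at (221,200) to (185,206). The end plate is at about (254,240), and the jar is at (157,178). Next I'll zoom in to measure these.

```bash
cat > h.py <<'E'
import numpy as np,cv2
from workcell import status,cams,order,manip
def ray(c,u,v):
    f=210/np.tan(np.radians(c["vertical_fov"]/2)); T=c["extrinsics"]
    return T[:3,3],T[:3,:3]@np.array([(u-c["cx"])/f,(v-c["cy"])/f,1])
def plane(c,u,v,z):
    o,d=ray(c,u,v); return o+d*(z-o[2])/d[2]
def proj(c,p):
    f=210/np.tan(np.radians(c["vertical_fov"]/2)); T=c["extrinsics"]
    q=T[:3,:3].T@(np.array(p)-T[:3,3]); return np.array([c["cx"]+f*q[0]/q[2],c["cy"]+f*q[1]/q[2]])
def crop(c,x0,y0,x1,y1,k,name):
    cv2.imwrite(name,cv2.resize(c["color"][y0:y1,x0:x1,::-1],None,fx=k,fy=k,interpolation=cv2.INTER_CUBIC))
E
python3 - <<'E'
from h import *
c=cams.camera("top"); crop(c,170,130,320,270,4,"pics/tz.png")
c=cams.camera("scene"); crop(c,220,180,370,290,5,"pics/sz.png")
E
```

```text
(no output)
```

View pics/tz.png

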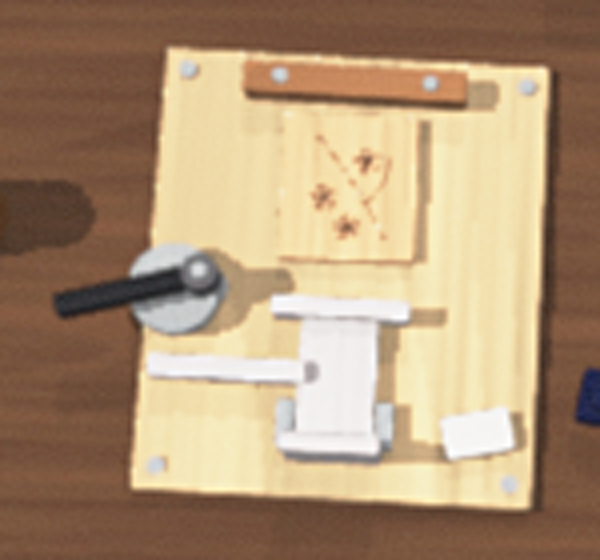

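View pics/sz.png

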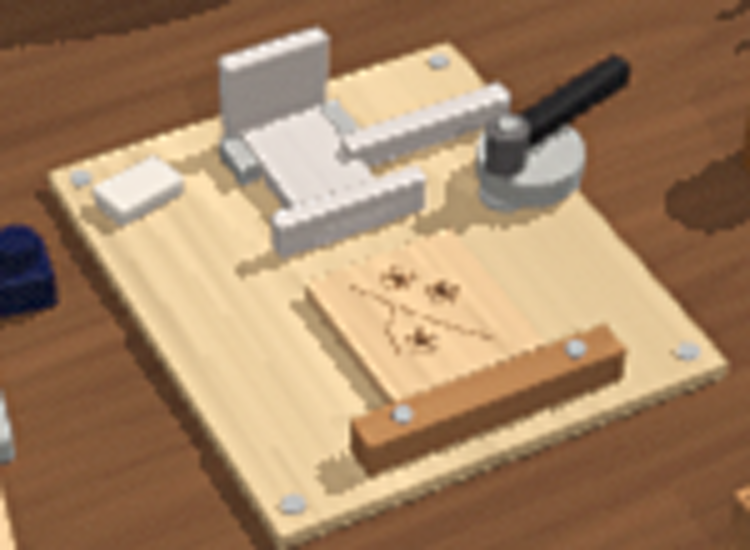

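```bash
cat >> h.py <<'E'
def fit():
    c=cams.camera("top"); s=cams.camera("scene")
    L=np.array([[.165,.13],[.165,-.13],[-.135,-.13],[-.135,.13]])
    T=np.array([[168,46],[550,66],[531,509],[131,488]])/4-.375+[170,130]
    S=np.array([[727,361],[280,536],[50,173],[452,42]])/5-.4+[220,180]
    return c,s,L,T,S
E
python3 - <<'E'
from h import *
c,s,L,T,S=fit()
from scipy.optimize import least_squares
def rig(x): 
    R=np.array([[np.cos(x[2]),-np.sin(x[2])],[np.sin(x[2]),np.cos(x[2])]]); return L@R.T+x[:2]
for nm,cam,P in(("top",c,T),("scene",s,S)):
    W=np.array([plane(cam,*p,.012)[:2] for p in P]); r=least_squares(lambda x:(rig(x)-W).ravel(),[.55,0,0]); print(nm,r.x,(W-rig(r.x)).round(4).tolist())
    X=r.x if nm=="top" else (X+r.x)/2
print(X)
R=np.array([[np.cos(X[2]),-np.sin(X[2])],[np.sin(X[2]),np.cos(X[2])]])
toj=lambda p:R.T@(p[:2]-X[:2])
for n,u,v,z in[("hub",199,268,.063),("levend",60,302,.058),("plate rearL",279,450,.075),("plate rearR",378,456,.075),("arm front L",150,353,.035),("jawL",273,297,.038)]:
    print(n,toj(plane(c,u/4-.375+170,v/4-.375+130,z)).round(4))
for n,u,v,z in[("hub",509,125,.063),("levend",622,68,.055),("plate top rear R",221,58,.075),("plate rear L",318,30,.075)]:
    print(n,toj(plane(s,u/5-.4+220,v/5-.4+180,z)).round(4))
for n,u,v in[("jar",157,177)]: print(n,plane(c,u,v,.065),toj(plane(c,u,v,.065)))
E
```

```text
top [ 0.60088797  0.03610552 -0.02706516] [[0.0005, -0.0001], [0.0008, -0.0001], [-0.0006, 0.0003], [-0.0007, -0.0001]]
scene [ 0.60085572  0.04081639 -0.02948348] [[-0.0014, -0.0005], [-0.0003, -0.0003], [0.0014, 0.0001], [0.0003, 0.0008]]
[ 0.60087185  0.03846096 -0.02827432]
hub [0.0011 0.0881]
levend [-0.0247  0.175 ]
plate rearL [-0.1135  0.0283]
plate rearR [-0.1139 -0.0328]
arm front L [-0.0505  0.1189]
jawL [-0.0099  0.0421]
hub [-0.0015  0.0932]
levend [-0.0236  0.1801]
plate top rear R [-0.1121 -0.0285]
plate rear L [-0.1101  0.031 ]
jar [0.65103489 0.28773733 0.065     ] [0.04309581 0.25059488]
```

servo_tool([
  [[0, 0, 0, 0, 0, -0.93], [0, 0, 0, 0, 0, -0.93], [0, 0, 0, 0, 0, -0.93], [0, 0, 0, 0, 0, -0.93], [0, 0, 0, 0, 0, -0.93], [0, 0, 0, 0, 0, 0], [0, 0, 0, 0, 0, 0]],
], jaw=255, force=60)

```text
clock: 1.0
position: [0.2626, 0.567, 0.4038]
ee_rot: [0.712, 0.702, -0.001, 0.0]
ft_force: [-0.5, 0.5, 0.1]
grip_width: -0.003
```

servo_tool([
  [[-0.6, 0.48, 0, 0, 0, 0], [-0.6, 0.48, 0, 0, 0, 0], [-0.6, 0.48, 0, 0, 0, 0], [-0.6, 0.48, 0, 0, 0, 0], [-0.6, 0.48, 0, 0, 0, 0], [-0.6, 0.48, 0, 0, 0, 0], [-0.6, 0.48, 0, 0, 0, 0], [-0.6, 0.48, 0, 0, 0, 0], [-0.6, 0.48, 0, 0, 0, 0], [-0.6, 0.48, 0, 0, 0, 0], [-0.6, 0.48, 0, 0, 0, 0], [0, 0, 0, 0, 0, 0]],
])

```text
clock: 2.2
position: [0.526, 0.2173, 0.4035]
ee_rot: [0.721, 0.693, 0.0, -0.0]
ft_force: [-0.0, -0.3, -1.1]
grip_width: 0.005
```

```bash
cat >> h.py <<'E'
from scipy.spatial.transform import Rotation
X=np.array([.6009,.0385,-.0283])
RJ=np.array([[np.cos(X[2]),-np.sin(X[2])],[np.sin(X[2]),np.cos(X[2])]])
def st():
    o=status.get_obs(); M=Rotation.from_quat(o["ee_rot"]).as_matrix(); p=o["position"]
    print("t %.2f"%o["clock"],"jig xy",(RJ.T@(p[:2]-X[:2])).round(4),"tipz %.4f"%(p[2]-manip.nose_length),"toolx ang(jig) %.1f"%(np.degrees(np.arctan2(M[1,0],M[0,0])-X[2])),"z",M[:,2].round(3),"F",o["ft_force"].round(1),"grip %.2f"%o["grip_width"])
E
python3 -c "
from h import *
st()"
```

```text
t 2.20 jig xy [-0.0799  0.1766] tipz 0.2301 toolx ang(jig) 89.3 z [-0.  0. -1.] F [-0.  -0.3 -1.1] grip 0.01
```

servo_tool([
  [[-0.2, 0.08, 0.7, 0, 0, 0], [-0.18, 0.08, 0.8, 0, 0, 0], [0, 0, 0.8, 0, 0, 0], [0, 0, 0.7, 0, 0, 0], [0, 0, 0.45, 0, 0, 0], [0, 0, 0.25, 0, 0, 0], [0, 0, 0, 0, 0, 0]],
])

```text
clock: 2.9
position: [0.5344, 0.198, 0.2144]
ee_rot: [0.727, 0.687, 0.003, 0.0]
ft_force: [-0.7, 1.0, 0.8]
grip_width: 0.005
```

```bash
python3 -c "
from h import *
st()
c=cams.camera('top'); crop(c,150,130,320,270,4,'pics/t1.png')
c=cams.camera('scene'); crop(c,220,130,400,290,4,'pics/s1.png')"
```

```text
t 2.90 jig xy [-0.071   0.1575] tipz 0.0410 toolx ang(jig) 88.4 z [ 0.005  0.003 -1.   ] F [-0.7  1.   0.8] grip 0.00
```

View pics/s1.png

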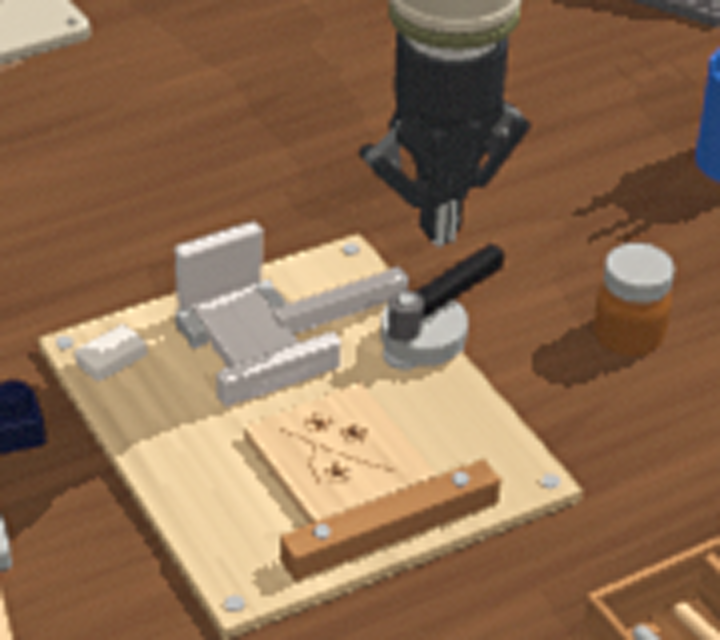

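View pics/t1.png

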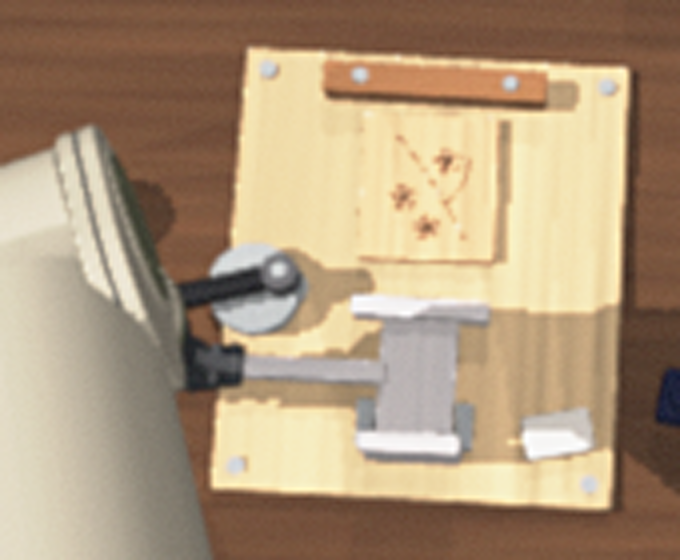

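servo_tool([
  [[-0.02, 0.3, 0, 0, 0, 0], [-0.02, 0.3, 0, 0, 0, 0], [0.08, 0.25, 0, 0, 0, 0], [0.08, 0.25, 0, 0, 0, 0], [0.02, 0.22, 0, 0, 0, 0], [0, 0.22, 0, 0, 0, 0], [0, 0, 0, 0, 0, 0]],
])

```text
clock: 3.7
position: [0.6137, 0.2025, 0.2256]
ee_rot: [0.727, 0.687, 0.004, -0.001]
ft_force: [-0.4, -0.1, 0.7]
grip_width: -0.002
```

```bash
python3 -c "
from h import *
st()
c=cams.camera('scene'); crop(c,220,130,400,290,4,'pics/s2.png')"
```

```text
t 3.70 jig xy [0.0081 0.1643] tipz 0.0522 toolx ang(jig) 88.4 z [ 0.006  0.007 -1.   ] F [-0.4 -0.1  0.7] grip -0.00
```

View pics/s2.png

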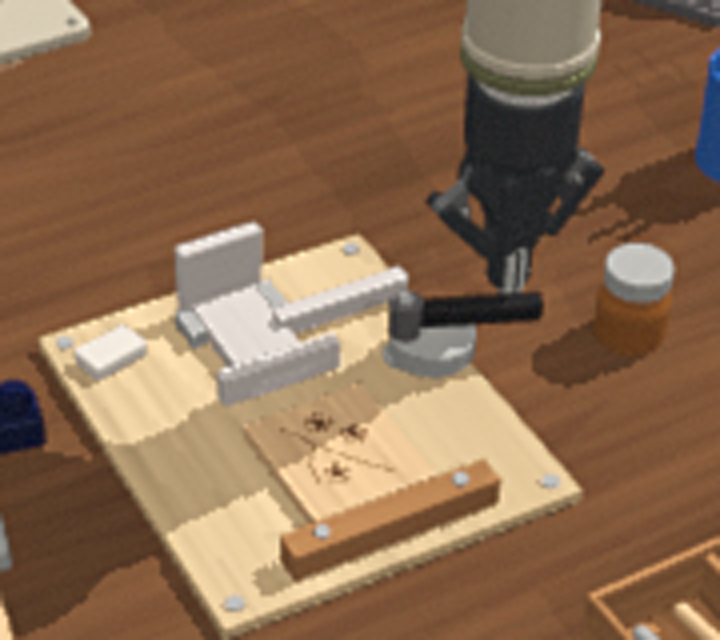

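The lever has swung to about 1.2 rad, but the tip crept up to 52 mm. I'll lower it and continue round the arc.

servo_tool([
  [[0, 0, 0.18, 0, 0, 0], [-0.05, 0.21, 0.04, 0, 0, 0], [-0.05, 0.21, 0.04, 0, 0, 0], [-0.12, 0.19, 0.04, 0, 0, 0], [-0.12, 0.19, 0.04, 0, 0, 0], [-0.1, 0.1, 0.02, 0, 0, 0], [0, 0, 0, 0, 0, 0]],
])

```text
clock: 4.45
position: [0.6548, 0.1838, 0.2098]
ee_rot: [0.725, 0.689, 0.007, -0.004]
ft_force: [0.0, 0.9, -1.2]
grip_width: 0.003
```

```bash
python3 -c "
from h import *
st()
c=cams.camera('scene'); crop(c,220,130,400,290,4,'pics/s3.png')"
```

```text
t 4.45 jig xy [0.0498 0.1468] tipz 0.0364 toolx ang(jig) 88.7 z [ 0.005  0.015 -1.   ] F [ 0.   0.9 -1.2] grip 0.00
```

View pics/s3.png

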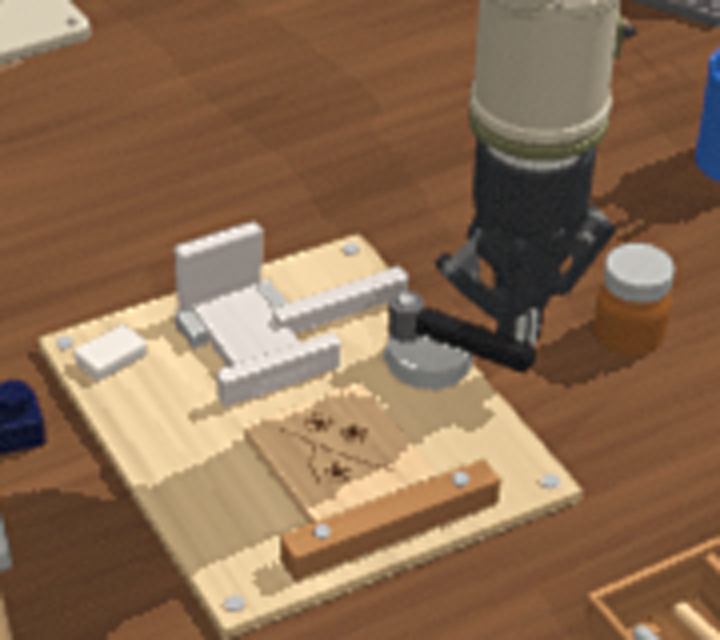

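servo_tool([
  [[0, 0, -0.14, 0, 0, 0], [-0.17, 0.14, 0, 0, 0, 0], [-0.17, 0.13, 0, 0, 0, 0], [-0.15, 0.08, 0, 0, 0, 0], [0, 0, 0, 0, 0, 0]],
])

```text
clock: 5.0
position: [0.6695, 0.1603, 0.2177]
ee_rot: [0.723, 0.691, 0.007, -0.006]
ft_force: [0.5, -0.1, -1.1]
grip_width: -0.004
```

```bash
python3 -c "
from h import *
st()
c=cams.camera('scene'); crop(c,220,130,400,290,4,'pics/s4.png')"
```

```text
t 5.00 jig xy [0.0651 0.1237] tipz 0.0443 toolx ang(jig) 89.0 z [ 0.002  0.018 -1.   ] F [ 0.5 -0.1 -1.1] grip -0.00
```

View pics/s4.png

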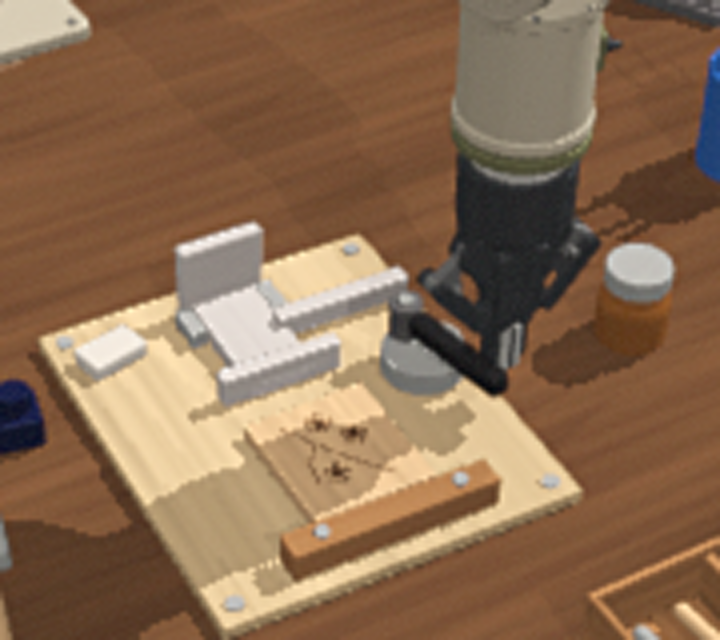

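servo_tool([
  [[-0.15, 0.06, 0, 0, 0, 0], [-0.12, 0.05, 0, 0, 0, 0], [0, 0, 0, 0, 0, 0]],
])

```text
clock: 5.35
position: [0.674, 0.1481, 0.2179]
ee_rot: [0.722, 0.691, 0.008, -0.007]
ft_force: [-0.7, -0.3, -0.0]
grip_width: 0.0
```

```bash
python3 -c "
from h import *
st()
c=cams.camera('scene'); crop(c,290,180,370,240,8,'pics/s5.png')
for th in (-.2,0,.2,.4):
  for r in (0,.095):
    q=np.array([r*np.cos(th),.09+r*np.sin(th)]); w=RJ@q+X[:2]; print(th,r,(8*(proj(c,[w[0],w[1],.060])-[290,180])).round())
"
```

```text
t 5.35 jig xy [0.07   0.1116] tipz 0.0445 toolx ang(jig) 89.1 z [ 0.002  0.02  -1.   ] F [-0.7 -0.3 -0. ] grip 0.00
-0.2 0 [245. 209.]
-0.2 0.095 [338. 392.]
0 0 [245. 209.]
0 0.095 [391. 378.]
0.2 0 [245. 209.]
0.2 0.095 [437. 357.]
0.4 0 [245. 209.]
0.4 0.095 [475. 329.]
```

View pics/s5.png

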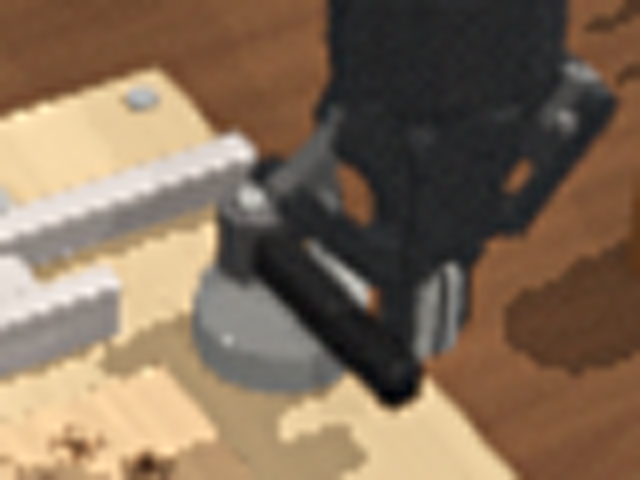

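servo_tool([
  [[0.4, 0.05, 0, 0, 0, 0], [0.3, 0, -0.1, 0, 0, 0], [0, 0, -0.7, 0, 0, 0], [0, 0, -0.8, 0, 0, 0], [0, 0, -0.6, 0, 0, 0], [0, 0, 0, 0, 0, 0]],
])

```text
clock: 6.0
position: [0.6782, 0.1889, 0.3336]
ee_rot: [0.721, 0.693, 0.008, -0.005]
ft_force: [1.0, -0.3, 0.2]
grip_width: -0.003
```

servo_tool([
  [[-0.4, -0.6, 0, 0, 0, 0], [-0.4, -0.6, 0, 0, 0, 0], [-0.4, -0.6, 0, 0, 0, 0], [-0.4, -0.6, 0, 0, 0, 0], [-0.4, -0.6, 0, 0, 0, 0], [-0.4, -0.6, 0, 0, 0, 0], [-0.4, -0.6, 0, 0, 0, 0], [0, 0, 0, 0, 0, 0]],
])

```text
clock: 6.8
position: [0.4556, 0.0612, 0.3281]
ee_rot: [0.717, 0.696, 0.009, -0.004]
ft_force: [-0.1, -0.4, 1.1]
grip_width: 0.001
```

```bash
python3 -c "
from h import *
st()
c=cams.camera('top'); crop(c,170,130,320,270,5,'pics/t6.png')
c=cams.camera('scene'); crop(c,290,180,370,240,8,'pics/s6.png')"
```

```text
t 6.80 jig xy [-0.1459  0.0186] tipz 0.1547 toolx ang(jig) 89.9 z [ 0.008  0.018 -1.   ] F [-0.1 -0.4  1.1] grip 0.00
```

View pics/t6.png

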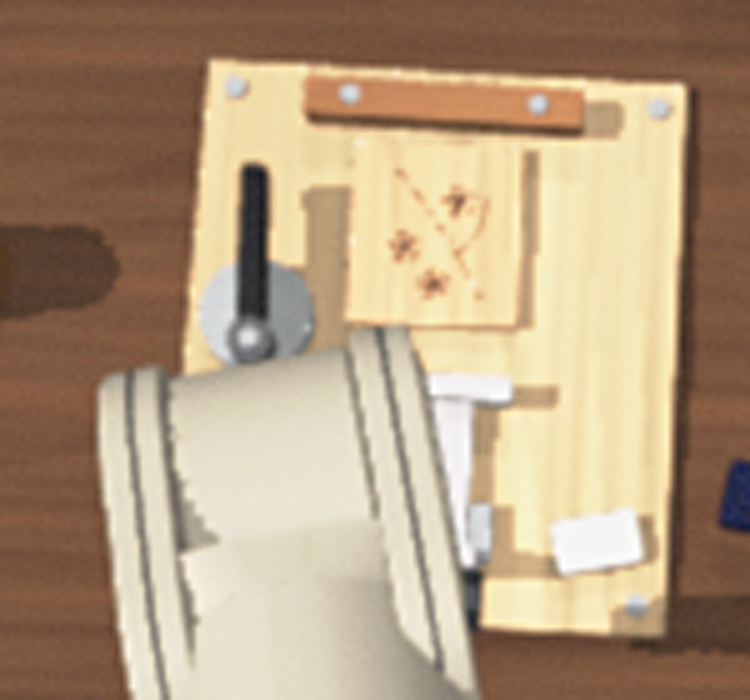

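View pics/s6.png

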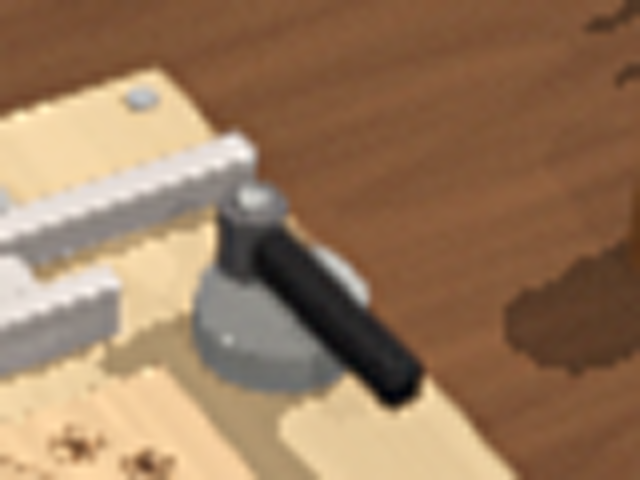

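servo_tool([
  [[-0.25, -0.1, 0.1, 0, 0, 0], [-0.1, -0.05, 0.4, 0, 0, 0], [0, 0, 0.6, 0, 0, 0], [0, 0, 0.6, 0, 0, 0], [0, 0, 0.3, 0, 0, 0], [0, 0, 0, 0, 0, 0], [0, 0, 0, 0, 0, 0]],
])

```text
clock: 7.6
position: [0.4549, 0.0478, 0.2243]
ee_rot: [0.715, 0.699, 0.011, -0.001]
ft_force: [0.2, -0.2, 0.8]
grip_width: -0.002
```

```bash
python3 -c "
from h import *
st()
c=cams.camera('scene'); crop(c,210,100,370,240,5,'pics/s7.png')"
```

```text
t 7.60 jig xy [-0.1462  0.0052] tipz 0.0509 toolx ang(jig) 90.3 z [ 0.014  0.017 -1.   ] F [ 0.2 -0.2  0.8] grip -0.00
```

View pics/s7.png

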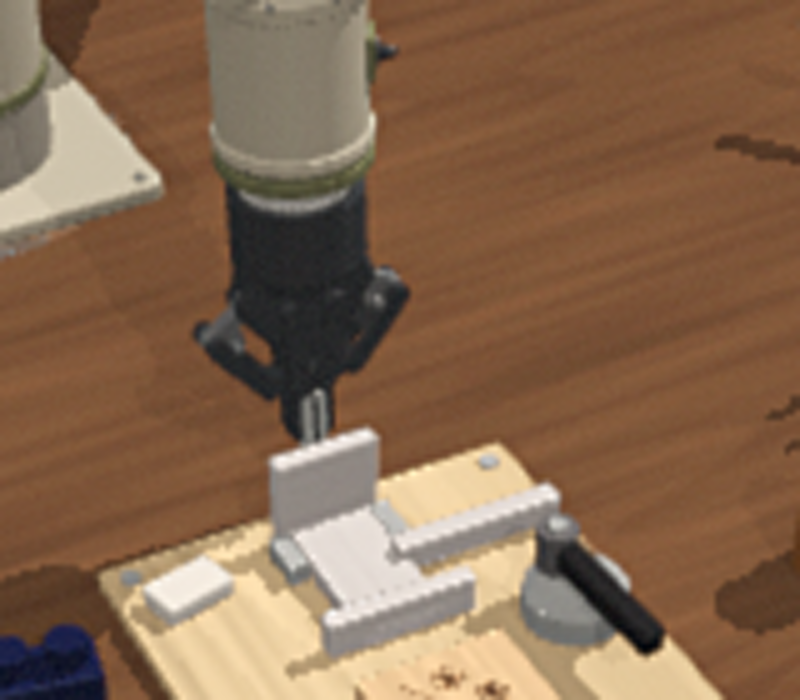

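servo_tool([
  [[0, 0.2, 0.08, 0, 0, 0], [0, 0.2, 0, 0, 0, 0], [0, 0.2, 0, 0, 0, 0], [0, 0.15, 0, 0, 0, 0], [0, 0.15, 0, 0, 0, 0], [0, 0, 0, 0, 0, 0]],
])

```text
clock: 8.25
position: [0.5048, 0.0469, 0.2227]
ee_rot: [0.715, 0.699, 0.012, -0.001]
ft_force: [-0.5, -0.0, 0.5]
grip_width: -0.002
```

```bash
python3 -c "
from h import *
st()
c=cams.camera('scene'); crop(c,220,180,370,290,5,'pics/s8.png')"
```

```text
t 8.25 jig xy [-0.0963  0.0057] tipz 0.0493 toolx ang(jig) 90.3 z [ 0.016  0.017 -1.   ] F [-0.5 -0.   0.5] grip -0.00
```

View pics/s8.png

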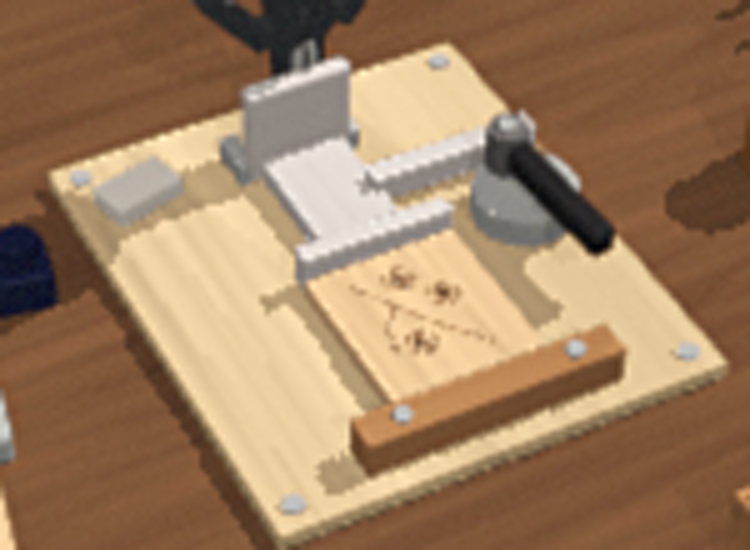

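The slide is moving, the jaw is just reaching the panel, and the arm clears the cam. I'll go on in small steps.

servo_tool([
  [[0, 0.08, 0, 0, 0, 0], [0, 0.06, 0, 0, 0, 0], [0, 0, 0, 0, 0, 0]],
])

```text
clock: 8.6
position: [0.5115, 0.0467, 0.2228]
ee_rot: [0.715, 0.699, 0.011, -0.001]
ft_force: [-1.0, 0.5, -1.2]
grip_width: 0.002
```

```bash
python3 -c "
from h import *
st()
c=cams.camera('scene'); crop(c,220,180,370,290,5,'pics/s9.png')"
```

```text
t 8.60 jig xy [-0.0896  0.0057] tipz 0.0494 toolx ang(jig) 90.3 z [ 0.015  0.017 -1.   ] F [-1.   0.5 -1.2] grip 0.00
```

View pics/s9.png

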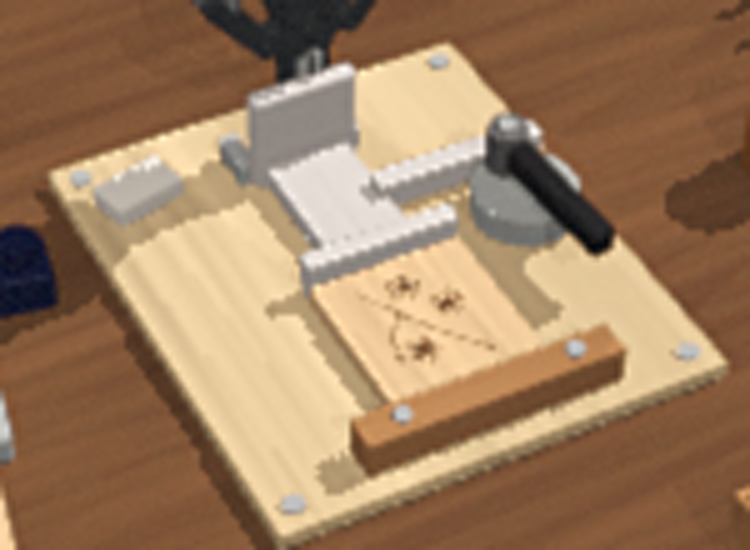

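servo_tool([
  [[0, 0.05, 0, 0, 0, 0], [0, 0.05, 0, 0, 0, 0]],
])

```text
clock: 8.85
position: [0.5149, 0.0466, 0.2226]
ee_rot: [0.715, 0.699, 0.009, -0.003]
ft_force: [-21.4, 0.3, 16.8]
grip_width: 0.002
```

servo_tool([
  [[0, 0.05, 0, 0, 0, 0], [0, 0.05, 0, 0, 0, 0]],
])

```text
clock: 9.05
position: [0.5168, 0.0466, 0.2221]
ee_rot: [0.715, 0.699, 0.005, -0.007]
ft_force: [-15.0, 0.1, 12.0]
grip_width: 0.0
```

```bash
python3 -c "
from h import *
st()
c=cams.camera('scene'); crop(c,220,180,370,290,5,'pics/s10.png')"
```

```text
t 9.05 jig xy [-0.0843  0.0058] tipz 0.0487 toolx ang(jig) 90.4 z [-0.002  0.017 -1.   ] F [-15.    0.1  12. ] grip 0.00
```

View pics/s10.png

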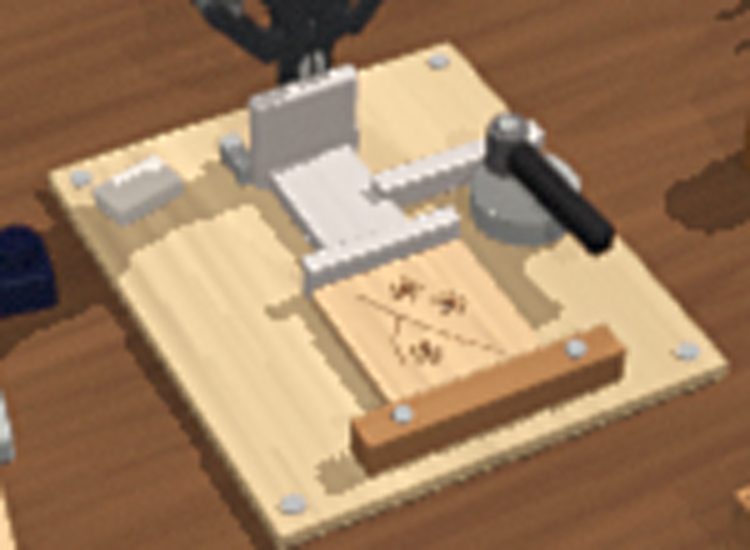

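servo_tool([
  [[0, -0.2, 0, 0, 0, 0], [0, -0.4, 0, 0, 0, 0], [0, -0.2, -0.3, 0, 0, 0], [0, 0, -0.8, 0, 0, 0], [0, -0.4, -0.8, 0, 0, 0], [0.6, 0, -0.3, 0, 0, 0], [0.6, 0, 0, 0, 0, 0], [0.8, 0, 0, 0, 0, 0], [0.8, 0, 0, 0, 0, 0], [0.8, 0, 0, 0, 0, 0], [0.6, 0, 0, 0, 0, 0], [0, 0, 0, 0, 0, 0]],
])

```text
clock: 10.3
position: [0.4595, 0.2627, 0.346]
ee_rot: [0.716, 0.697, 0.015, -0.004]
ft_force: [-0.1, 0.3, 0.2]
grip_width: 0.006
```

```bash
python3 -c "
from h import *
st()
c=cams.camera('top'); crop(c,170,130,320,270,5,'pics/t11.png'); c=cams.camera('scene'); crop(c,220,180,370,290,5,'pics/s11.png')"
```

```text
t 10.30 jig xy [-0.1477  0.2201] tipz 0.1726 toolx ang(jig) 90.1 z [ 0.015  0.026 -1.   ] F [-0.1  0.3  0.2] grip 0.01
```

View pics/t11.png

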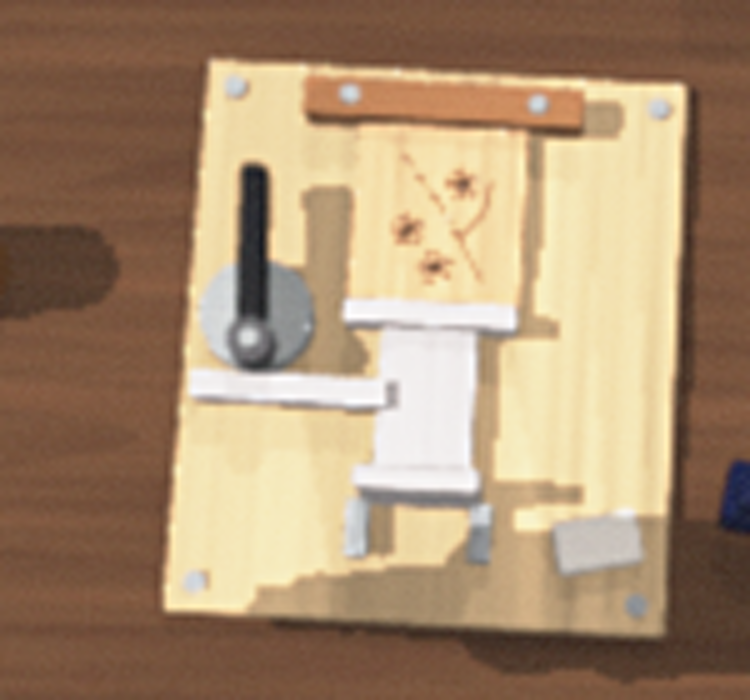

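View pics/s11.png

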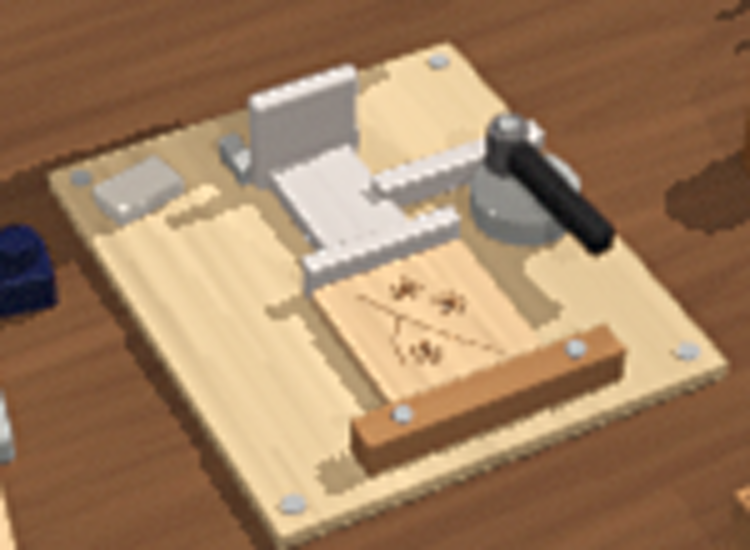

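The panel appears to meet the fence (left edge at about y=122 in the zoom, right at about 130), with the jaw against it. I'll check the numbers.

```bash
python3 -c "
from h import *
c=cams.camera('top'); X1=np.array([.6009,.0361]); a=-.0271
R=np.array([[np.cos(a),-np.sin(a)],[np.sin(a),np.cos(a)]])
for n,u,v,z in [('plateRL',353,489,.075),('plateRR',478,493,.075),('jawFL',346,299,.038),('jawFR',518,308,.038),('fenceL front top',305,115,.036),('fenceR front top',583,131,.036),('armF',190,369,.035),('hub',250,335,.063),('levend',256,164,.060),('panel right far',525,131,.024),('panel right near',518,306,.024),('panel left far',358,124,.024),('panel left near',347,299,.024)]:
    p=plane(c,u/5-.4+170,v/5-.4+130,z)[:2]; print(n,(1000*(R.T@(p-X1))).round(1))
"
```

```text
plateRL [-76.8  31.3]
plateRR [-75.5 -30.8]
jawFL [28.7 44.7]
jawFR [ 28.7 -45.1]
fenceL front top [128.1  73.4]
fenceR front top [127.4 -74.3]
armF [-12.3 123.2]
hub [ 1.2 89.8]
levend [92.5 94.1]
panel right far [129.6 -43.4]
panel right near [ 33.2 -44.8]
panel left far [128.5  46.1]
panel left near [32.  45.4]
```

```bash
python3 -c "
from h import *
print(order.hand_in()); st()"
```

```text
the job is handed in; nothing more can be done
None
the job is handed in; nothing more can be done
```

I swung the cam lever round to its low point with the closed fingers while the slide was still back. Then I pushed the slide forward by its end plate until it stopped, backed off clear of everything, and handed the job in. No verdict was reported.

My last checks, made from the top camera and the wrist force before handing in:
- **Cam:** the lever points about 0.05 rad from its low point.
- **Slide:** the end plate's rear face is at x of about -76 mm, which puts the travel at about 39–40 mm. The push force rose to about 15–21 N against the stop.
- **Panel:** it sits square with its far edge on the fence. The jaw-to-fence gap measured about 99 mm, which matches the 100 mm panel to within my measuring error.
- **Bystanders:** the eraser looked unmoved by eye. I did not measure the others, and the arm stayed clear of them.

Two things did not go quite as planned:
- **Camera disagreement:** the two cameras gave jig positions about 5 mm apart in y, so I steered with the average and used only the top camera for the final check.
- **Fingertip height:** it drifted during the lever swing, between about 36 and 52 mm, and I corrected it on the way. I noticed no unwanted contact.

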